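# Close the gearbox and fit its crank handle

## Robot

A 6-joint arm with a two-finger parallel gripper is mounted at the origin on the work surface. World frame = base frame: x ahead of the robot, y to its left, z up, the work surface at z = 0. Lengths are in m, angles in rad, forces in N, time in s.
With the tool pointing down it reaches from about 0.35 to 0.975 m from the base axis. Payload 4.9 kg.
Tool frame: the origin (TCP) lies at the very end of the fingers, on their centre line; the grasp point (between the pads) lies 19 mm behind it; z points along the fingers, y is the line along which they close (so a half turn about z gives the same grasp; the last joint's range is limited). The gripper opens to 85 mm and grips with 20 to 120 N. Pads are 22 mm wide; open, the fingers measure 114 mm over their backs; the gripper's body (76 mm by 85 mm) begins 54 mm behind the grasp point. The pads swing forward as they close: fully open they stand 13 mm farther back than shut.
Start: joints at [-1.335, 0.053, 1.613, -0, 1.476, -0.119], TCP at [0.217, -0.586, 0.231] pointing down, gripper open.
Joint ranges: [-3.01, 3.01], [-1.01, 2.22], [0.06, 2.58], [-1.02, 4.17], [0.09, 2.62], [-3.14, 3.14]. Speed limits (rad/s): [2.57, 2.57, 3.14, 3.14, 3.14, 3.14].

## Interface

Orientations are given as a unit quaternion [w, x, y, z].
In Python, from plant import monitor, vision, manip gives the robot as it stands. The module is installed in compiled form; this text tells all that it offers.
- The arm moves only by the tool arm_command, never from a script. Its argument "rows" is a list of rows, each a list of 3 entries, a list of its own where there are three numbers: the finger opening in mm, from 0 to 85.4, then the shift along the world's x, y, z in units of 30 cm (1.0 is 30 cm), then the turn, a rotation vector about the world's x, y, z in units of pi/2 rad (1.0 is pi/2 rad). In form: [[claw, [x, y, z], [wx, wy, wz]], ...]. A call has 1 to 12 rows; each row is the pose to reach, as a shift and turn from the pose commanded when the call began; what a row does not reach only later rows make up. A row lasts 1/12 s, in which the tool goes at most 41.7 mm and 7.16 degrees, less where a joint would pass 70% of its speed; a pose out of reach is approached as far as the arm can. A call with a number of a shift or a turn outside -1 to 1 is refused whole. A call with a gripper value outside its range is refused whole. The fingers move at their own pace and stop on an object; the grip force is fixed at half the most. Time passes only in rows, so rows that repeat a pose let the fingers close. It gives the time, the measured TCP pose, the force, the opening and the grip force at its end, in the units of the state.
- monitor.state(): the state, without advancing time (a new reading comes with each control period).
- vision.grab_frame(name): name is "scene" or "top" or "wrist"; returns a dict with "color" (384x512x3 uint8, red, green, blue), "z_map" (384x512 float32, m along the optical axis (not along the pixel's ray), 0 where there is no reading), "mtx" (3x3 intrinsics, pixels), "R" (3x3) and "t" (3): a world point X has camera coordinates R X + t. Camera axes: x right, y down, z forward; pixel columns grow to the right and rows downward; lengths in m; the calibration is good to about 2 mm. A picture is of the moment at which its call begins.
- manip.job_done(): hands the job in; it is judged then, once.
The state is a dict: "time": time; "joint_pos": joint angles; "joint_vel": joint speeds; "joint_efforts": joint torques, N m; "tool_pos": TCP position; "tool_rot": TCP orientation; "contact_force": force on the tool from outside, world axes, zero at the start; "ft_torque": the same for the moment, N m; "gripper_width": opening from 0.0 (shut) to 1.0 (fully open); "grasp_force": force on a finger pad.
Only numpy, scipy, OpenCV 4.12 (cv2) and the standard library are available. Lean on these libraries where they do the work, as an engineer would, in place of code of your own. Each camera call takes 0.05 s, during which the arm holds its last target. There are 200 camera calls.

## Task

Close up the gearbox: first lower the loose round cover over the upright shaft so that it sits seated and level on the housing rim, and let go of it. Then pull the crank handle by its red grip straight out from under the low rack until its hub is clear of the rack, let go of it lying flat on the bench, take it again by its hub, turn it to match the square shaft and lower it until it is fully home. Do not drop the cover or the crank, and leave the other tools and parts where they are.

Things in the scene. Friction and masses are not known exactly. Their poses are not given: they have to be found in the camera images.
- housing: gearbox housing, fixed: an upright open steel pot, 160 mm across, 148 mm inside, rim 70 mm above the bench. Origin at the centre of its underside, z up. An upright shaft rises from its middle: round, 34 mm thick, up to a shoulder at 101 mm; above it a 20 by 20 mm square end with sides facing the housing's x and y axes, straight for 30 mm, then tapering over 10 mm to 12 mm at its tip, 141 mm up
- shaft_seat (a point): centre of the shaft's shoulder, 101 mm above the bench, on which the crank's hub rests when fully home; x and y axes are square to the flats of the square end, z up
- cover: loose round aluminium cover, 160 mm across, 0.4 kg, lying right way up. Origin at the centre of its underside. Going up: a locating ring, 142 mm across, 6 mm high, that goes inside the rim; an 8 mm disc; a collar to grip, about 60 mm across, ten flat sides (one faces +x), 14 to 34 mm over the origin. A 42 mm hole runs through. Seated, the origin is 64 mm and the collar top 98 mm above the bench
- crank: loose crank, 160 mm long, 0.5 kg, right way up, steel hub under the rack. Origin at the centre of the hub's underside, z up. Hub: 46 by 46 mm block, 50 mm high, with a vertical 22 mm square through bore, sides along x and y. An aluminium arm, 24 mm wide, 14 mm thick, flush with the hub's underside, runs along -x to x = -135 mm and carries the red grip. Fits the shaft in any of four quarter turns
- crank_grip (a point): middle of the crank's upright red plastic grip, a round post 28 mm thick that stands on the arm from 14 to 84 mm above the bench; this point is at x = -120 mm, z = 50 mm in the crank's frame and has the crank's axes. The crank's centre of mass lies at x = -13 mm, within the hub
- rack: low grey rack fixed to the bench: a slatted steel roof on two side plates, 100 mm deep, 175 mm wide, open in front, a bar behind; free height 62 mm, top 70 mm. The crank's hub lies under it, its arm sticks out in front. Origin on the bench, midway between the side plates, 40 mm behind the roof's front edge; its -x axis points out of the open front
- bevel_gear: bystander: steel bevel gear, 76 mm across, 26 mm high, lying flat; origin at the centre of its underside
- bearing: bystander: steel ring bearing, 62 mm across, 16 mm high; origin at the centre of its underside
- screwdriver: bystander: screwdriver with a blue handle, 200 mm long, lying along its x axis; origin under its middle
- mallet: bystander: hammer with a wooden handle, 260 mm long, lying along its x axis; origin under its middle
- wrench: bystander: steel spanner, 180 mm long, lying along its x axis; origin under its middle
- oil_bottle: bystander: yellow bottle, 50 mm across, 130 mm high, standing; origin at the centre of its underside
- pinion: bystander: small brass gear, 54 mm across, 34 mm high; origin at the centre of its underside
Things that resemble listed ones, but are neither listed nor needed, are in the scene too. There is more than one size of the cover; the job needs the middle-sized.

How it is judged:
On the way, in this order (a step that is already met when the one before it is completed fails the run):
1. the cover is seated level on the housing rim and let go (horizontal distance between cover and shaft_seat below 0.006 m and z of cover in the frame of housing between 0.061 and 0.0665 m and angle between cover's own z axis and vertical below 0.03 rad and contact force between the fingers and cover below 0.2 N and linear speed of cover below 0.02 m/s and angular speed of cover below 0.15 rad/s), for 0.2 s.
2. the crank lies flat on the bench, its hub clear in front of the rack, let go (x of crank in the frame of rack below -0.068 m and height (world z) of crank below 0.006 m and angle between crank's own z axis and vertical below 0.06 rad and contact force between the fingers and crank below 0.2 N and linear speed of crank below 0.02 m/s and angular speed of crank below 0.15 rad/s), for 0.2 s.
3. the crank is fully home on the square shaft (horizontal distance between crank and shaft_seat below 0.003 m and z of crank in the frame of shaft_seat between -0.003 and 0.003 m and angle between crank's own z axis and vertical below 0.06 rad and (angle between the x axis of crank and the x axis of shaft_seat, either way round below 0.13 rad or angle between the x axis of crank and the y axis of shaft_seat, either way round below 0.13 rad)), for 0.2 s.
At the end, for the whole second after the job is handed in: Cover on the rim: within 6 mm of the shaft axis and about 3 mm of its seated height, tilt under 0.03 rad. Crank on the square shaft: within 3 mm of the shoulder in height and sideways, level within 0.06 rad, square within 0.13 rad in any quarter turn. Both at rest (all of step 3 and horizontal distance between cover and shaft_seat below 0.006 m and z of cover in the frame of housing between 0.061 and 0.0665 m and angle between cover's own z axis and vertical below 0.03 rad and linear speed of each of cover, crank below 0.02 m/s and angular speed of each of cover, crank below 0.15 rad/s); the robot touches nothing.
It fails at once if the cover is dropped (falls freely faster than 0.5 m/s) (contact force between the fingers and cover below 0.2 N and linear speed of cover above 0.5 m/s).
It fails at once if the crank is dropped (falls freely faster than 0.5 m/s) (contact force between the fingers and crank below 0.2 N and linear speed of crank above 0.5 m/s).
It fails at once if another tool or part is moved by more than 30 mm (distance of any of bevel_gear, bearing, screwdriver, mallet, wrench, oil_bottle, pinion from where it was at the start of the episode above 0.03 m).
It also fails if it takes over 72 s, if anything falls off the work surface, if the arm or the gripper's body presses on something with over 40 N, if the wrist force passes 120 N, or if a joint passes its speed limit or range.

## Working session

There is one attempt and no reset: what is moved stays moved. The work goes in short steps, Python scripts to look and compute and a tool call to move; the robot and the scene stay as the last step left them, time stands still between calls to the robot, and variables do not carry over. Pictures are saved under pics/ and viewed, at most 11 in all, crops included, and the job is handed in when it is done.

Besides the shell and the picture viewer there is one more tool, called after "Request:" in YAML: its name, and indented under it one key for each argument. arm_command: Moves the arm, as the interface text tells. Shifts and turns lie within -1 to 1; 1 stands for 30 cm of shift or pi/2 rad of turn. Its arguments: {"type":"object","properties":{"rows":{"type":"array"}},"required":["rows"]}

```bash
mkdir -p pics; cat > h.py <<'E'
import numpy as np, cv2, pickle
from plant import monitor, vision, manip
def grab(n, save=None):
    f=vision.grab_frame(n)
    if save: cv2.imwrite(f'pics/{save}.png', f['color'][:,:,::-1]); pickle.dump(f,open(f'pics/{save}.pkl','wb'))
    return f
def load(s): return pickle.load(open(f'pics/{s}.pkl','rb'))
def plane(f,uv,z):
    uv=np.atleast_2d(np.asarray(uv,float)); d=np.c_[uv,np.ones(len(uv))]@np.linalg.inv(f['mtx']).T@f['R']
    c=-f['R'].T@f['t']; return c+d*((z-c[2])/d[:,2])[:,None]
def cloud(f):
    h,w=f['z_map'].shape; u,v=np.meshgrid(np.arange(w),np.arange(h)); p=np.stack([u,v,np.ones_like(u)],-1)@np.linalg.inv(f['mtx']).T*f['z_map'][...,None]
    return (p-f['t'])@f['R']
E
python3 - <<'E'
from h import *
fs=[grab(n,n+'0') for n in('scene','top')]
cv2.imwrite('pics/a.png',np.hstack([f['color'] for f in fs])[:,:,::-1])
im=cv2.resize(fs[1]['color'],(800,600),interpolation=cv2.INTER_CUBIC); cv2.imwrite('pics/top_l.png',im[:,:,::-1])
im=cv2.resize(fs[0]['color'],(800,600),interpolation=cv2.INTER_CUBIC); cv2.imwrite('pics/sc_l.png',im[:,:,::-1])
for f in fs: print(-f['R'].T@f['t'],f['mtx'].round(1).tolist(),(f['z_map']>0).mean())
s=monitor.state(); print(s)
E
```

```text
[1.36784347 0.23944376 1.22393682] [[402.8, 0.0, 258.6], [0.0, 402.8, 185.0], [0.0, 0.0, 1.0]] 0.9957529703776041
[ 0.39883893 -0.011433    1.2790159 ] [[400.2, 0.0, 251.7], [0.0, 400.2, 196.4], [0.0, 0.0, 1.0]] 0.9962005615234375
{'time': 0.1, 'joint_pos': array([-1.33499386e+00,  5.32887473e-02,  1.61415246e+00,  2.22258916e-06,
        1.47600288e+00, -1.19004519e-01]), 'joint_vel': array([-0.00105114, -0.00218503, -0.00340762,  0.00028283, -0.00076984,
       -0.0012018 ]), 'joint_efforts': array([-4.35214197e-04, -3.94906104e+01, -3.71362925e+01, -1.04637666e-04,
        3.94812261e-03, -5.23751325e-06]), 'tool_pos': array([ 0.21699689, -0.58552096,  0.23018978]), 'tool_rot': array([-9.24206912e-04,  9.84304824e-01,  1.76474238e-01, -5.29260814e-05]), 'contact_force': array([-0.6052609 ,  0.58861041,  0.83056765]), 'ft_torque': array([ 0.02736143,  0.02242616, -0.00784349]), 'grasp_force': 0.0, 'gripper_width': 0.999228454015773}
```

View pics/top_l.png

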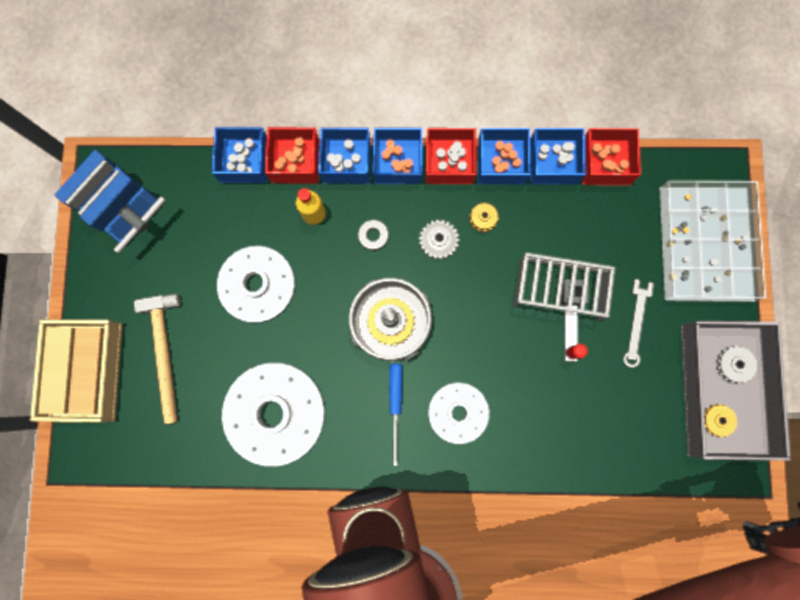

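View pics/sc_l.png

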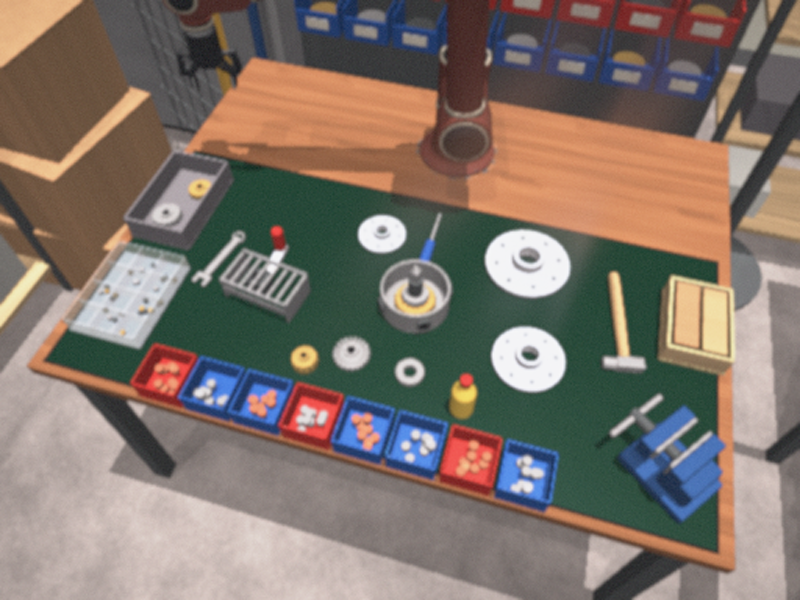

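Top view (800x600): three covers: (255,284), (272,414), (459,413), which look middle, large and small respectively. The housing is at (390,319) and the rack at (567,285), with the crank grip at (577,351). I'll measure all three discs, and crop in on the one at (255,284).

```bash
python3 - <<'E'
from h import *
t=load('top0'); s=load('scene0'); k=512/800
P=cloud(t); Q=cloud(s)
hsv=cv2.cvtColor(t['color'],cv2.COLOR_RGB2HSV)
notgreen=(((hsv[...,0]<50)|(hsv[...,0]>95)|(hsv[...,1]<80))*255).astype(np.uint8)
cs,_=cv2.findContours(notgreen,cv2.RETR_LIST,cv2.CHAIN_APPROX_NONE)
for c in cs:
    if 300<cv2.contourArea(c)<6000:
        for z in (0.014,):
            X=plane(t,c[:,0,:],z)[:,:2].astype(np.float32); (a,r)=cv2.minEnclosingCircle(X)
        e=cv2.fitEllipse(X)
        print('px',c[:,0].mean(0).round(0)/k,'c',np.round(e[0],4),'axes',np.round(e[1],3))
# clouds: height levels near each object
for nm,C in(('top',P),('scene',Q)):
    for lab,(x,y),r in(('housing',(.42,.02),.13),):
        pass
    for lab,px in(('mid',(255,284)),('big',(272,414)),('small',(459,413)),('hous',(390,319))):
        g=plane(t,np.array(px)*k,0.02)[0]
        m=(np.hypot(C[...,0]-g[0],C[...,1]-g[1])<.1)&(C[...,2]>.006)
        z=C[m][:,2]; h,b=np.histogram(z,np.arange(0,.16,.004)); print(nm,lab,g.round(3),[(round(b[i],3),int(h[i])) for i in range(len(h)) if h[i]>8])
    g=plane(t,np.array((567,295))*k,.05)[0]; m=(np.hypot(C[...,0]-g[0],C[...,1]-g[1])<.14)&(C[...,2]>.006)
    h,b=np.histogram(C[m][:,2],np.arange(0,.16,.004)); print(nm,'rack',g.round(3),[(round(b[i],3),int(h[i])) for i in range(len(h)) if h[i]>8])
# red grip
for nm,f,C in(('top',t,P),('scene',s,Q)):
    hs=cv2.cvtColor(f['color'],cv2.COLOR_RGB2HSV); red=((hs[...,0]<8)|(hs[...,0]>172))&(hs[...,1]>150)&(hs[...,2]>80)
    m=red&(C[...,2]>.01)&(C[...,2]<.1)&(C[...,1]<-.2)&(C[...,0]<.55)
    print(nm,'grip n',m.sum(),C[m].mean(0).round(4),C[m][:,2].max().round(3),'top pts',C[m&(C[...,2]>.078)].mean(0).round(4))
x=t['color'][130:235,120:240]; cv2.imwrite('pics/crop1.png',cv2.resize(x,None,fx=5,fy=5,interpolation=cv2.INTER_CUBIC)[:,:,::-1])
x=t['color'][150:240,320:420]; y=t['color'][165:255,210:290]; cv2.imwrite('pics/crop2.png',np.hstack([cv2.resize(v,None,fx=4.4,fy=4.4,interpolation=cv2.INTER_CUBIC) for v in(y,x)])[:,:,::-1])
E
```

```text
px [457.8125 412.5   ] c [ 0.3673 -0.1095] axes [0.123 0.124]
px [271.875  414.0625] c [0.36  0.262] axes [0.208 0.21 ]
px [160.9375 350.    ] c [0.4859 0.4948] axes [0.106 0.253]
px [637.5  318.75] c [ 0.5616 -0.4709] axes [0.04 0.21]
px [392.1875 364.0625] c [0.4923 0.0329] axes [0.161 0.377]
px [567.1875 300.    ] c [ 0.6062 -0.3257] axes [0.196 0.216]
px [254.6875 282.8125] c [0.6244 0.3094] axes [0.162 0.164]
px [439.0625 237.5   ] c [ 0.7223 -0.0689] axes [0.084 0.084]
px [371.875 234.375] c [0.7308 0.0681] axes [0.065 0.066]
px [309.375 206.25 ] c [0.7908 0.2014] axes [0.055 0.087]
top mid [0.622 0.308 0.02 ] [(np.float64(0.004), 50), (np.float64(0.008), 421), (np.float64(0.012), 895), (np.float64(0.016), 230), (np.float64(0.02), 25), (np.float64(0.024), 14), (np.float64(0.028), 45), (np.float64(0.032), 82), (np.float64(0.036), 15)]
top big [0.359 0.261 0.02 ] [(np.float64(0.008), 55), (np.float64(0.012), 717), (np.float64(0.016), 1570), (np.float64(0.02), 387), (np.float64(0.024), 25), (np.float64(0.028), 15), (np.float64(0.032), 14), (np.float64(0.036), 44), (np.float64(0.04
[... 2686 characters left out ...]
12)]
scene rack [ 0.601 -0.322  0.05 ] [(np.float64(0.004), 23), (np.float64(0.008), 72), (np.float64(0.012), 50), (np.float64(0.016), 34), (np.float64(0.02), 31), (np.float64(0.024), 52), (np.float64(0.028), 39), (np.float64(0.032), 57), (np.float64(0.036), 69), (np.float64(0.04), 83), (np.float64(0.044), 83), (np.float64(0.048), 59), (np.float64(0.052), 33), (np.float64(0.056), 72), (np.float64(0.06), 187), (np.float64(0.064), 270), (np.float64(0.068), 100), (np.float64(0.072), 16), (np.float64(0.076), 12), (np.float64(0.08), 12)]
top grip n 87 [ 0.4883 -0.331   0.0769] 0.088 top pts [ 0.4893 -0.3332  0.0831]
scene grip n 82 [ 0.4977 -0.3303  0.0642] 0.086 top pts [ 0.4935 -0.3339  0.0816]
```

View pics/crop1.png

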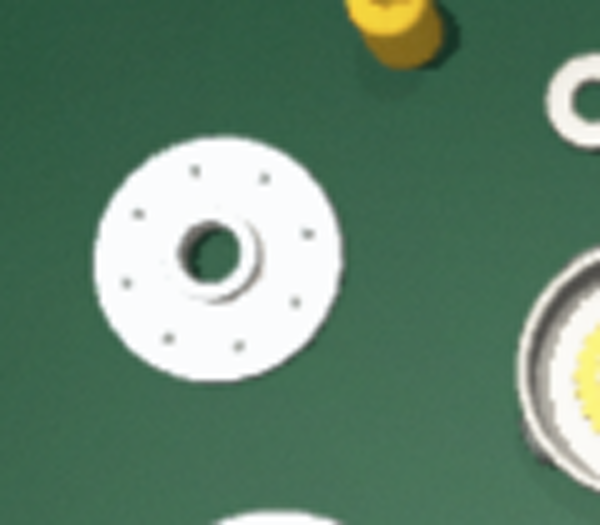

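View pics/crop2.png

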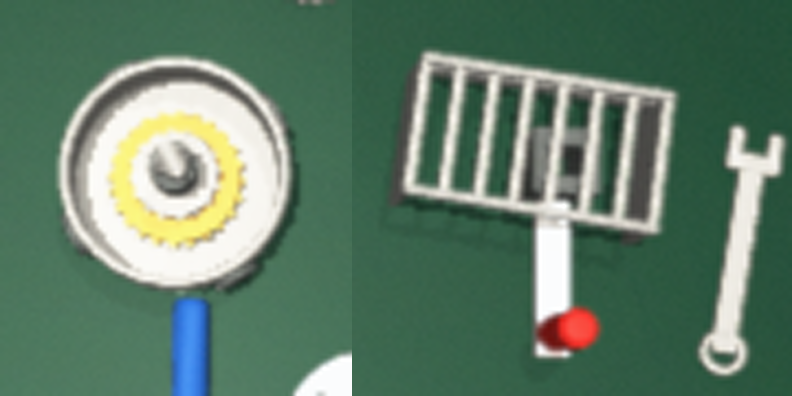

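Disc diameters are about 163 mm at (255,284), 209 mm at (272,414) and 124 mm at (459,413). Only the first fits the 160 mm cover, and the crop confirms it: 8 bolt holes, a collar, lying flat. The crop also shows the crank under the rack with its arm sticking out in front. Next I move over the cover.

Request:
arm_command:
  rows:
    - [85, [0.45, 0.99, 0.1], [0, 0, 0]]
    - [85, [0.45, 0.99, 0.1], [0, 0, 0]]
    - [85, [0.45, 0.99, 0.1], [0, 0, 0]]
    - [85, [0.45, 0.99, 0.1], [0, 0, 0]]
    - [85, [0.45, 0.99, 0.1], [0, 0, 0]]
    - [85, [0.45, 0.99, 0.1], [0, 0, 0]]
    - [85, [0.45, 0.99, 0.1], [0, 0, 0]]
    - [85, [0.45, 0.99, 0.1], [0, 0, 0]]

```text
time: 0.77
tool_pos: [0.3525, -0.2866, 0.2611]
tool_rot: [-0.0, 0.984, 0.177, 0.0]
contact_force: [0.5, -1.0, 0.4]
gripper_width: 0.994
grasp_force: 0.0
```

Request:
arm_command:
  rows:
    - [85, [0.45, 0.99, 0], [0, 0, 0]]
    - [85, [0.45, 0.99, 0], [0, 0, 0]]
    - [85, [0.45, 0.99, 0], [0, 0, 0]]
    - [85, [0.45, 0.99, 0], [0, 0, 0]]
    - [85, [0.45, 0.99, 0], [0, 0, 0]]
    - [85, [0.45, 0.99, 0], [0, 0, 0]]
    - [85, [0.45, 0.99, 0], [0, 0, 0]]
    - [85, [0.45, 0.99, 0], [0, 0, 0]]
    - [85, [0.45, 0.99, 0], [0, 0, 0]]

```text
time: 1.52
tool_pos: [0.488, 0.0129, 0.2607]
tool_rot: [-0.001, 0.984, 0.18, 0.0]
contact_force: [-0.7, 0.1, 0.2]
gripper_width: 0.998
grasp_force: 0.0
```

Request:
arm_command:
  rows:
    - [85, [0.45, 1.0, 0], [0, 0, 0]]
    - [85, [0.45, 1.0, 0], [0, 0, 0]]
    - [85, [0.45, 1.0, 0], [0, 0, 0]]
    - [85, [0.45, 1.0, 0], [0, 0, 0]]
    - [85, [0.45, 1.0, 0], [0, 0, 0]]
    - [85, [0.45, 1.0, 0], [0, 0, 0]]
    - [85, [0.45, 1.0, 0], [0, 0, 0]]
    - [85, [0.45, 1.0, 0], [0, 0, 0]]
    - [85, [0.45, 1.0, 0], [0, 0, 0]]
    - [85, [0.45, 1.0, 0], [0, 0, 0]]
    - [85, [0.45, 1.0, 0], [0, 0, 0]]
    - [85, [0.45, 1.0, 0], [0, 0, 0]]

```text
time: 2.52
tool_pos: [0.622, 0.3067, 0.2613]
tool_rot: [0.0, 0.984, 0.176, -0.0]
contact_force: [-0.6, -0.2, -0.1]
gripper_width: 0.995
grasp_force: 0.0
```

```bash
python3 - <<'E'
from h import *
f=grab('wrist','w1'); s=monitor.state(); print(s['tool_pos'],s['tool_rot'],s['joint_pos'].round(3),s['time'])
c=-f['R'].T@f['t']; print('cam',c,f['R'].round(3).tolist(),f['mtx'].tolist())
C=cloud(f); m=(C[...,2]>.028)&(C[...,2]<.045)&(np.hypot(C[...,0]-.623,C[...,1]-.309)<.06); print(m.sum(),C[m].mean(0) if m.any() else 0)
cv2.imwrite('pics/w1l.png',cv2.resize(f['color'],(800,600),interpolation=cv2.INTER_CUBIC)[:,:,::-1])
E
```

```text
[0.62201146 0.30657577 0.26165067] [9.19273652e-05 9.84437914e-01 1.75732676e-01 1.03728646e-04] [ 0.351  0.196  1.407 -0.     1.539  1.568] 2.5667
cam [0.68813714 0.3315312  0.40463276] [[0.347, -0.938, 0.0], [-0.9, -0.333, 0.28], [-0.262, -0.097, -0.96]] [[303.43408004896554, 0.0, 258.26545648433074], [0.0, 303.43408004896554, 194.82514483016217], [0.0, 0.0, 1.0]]
960 [0.62540107 0.31186203 0.03419421]
```

View pics/w1l.png

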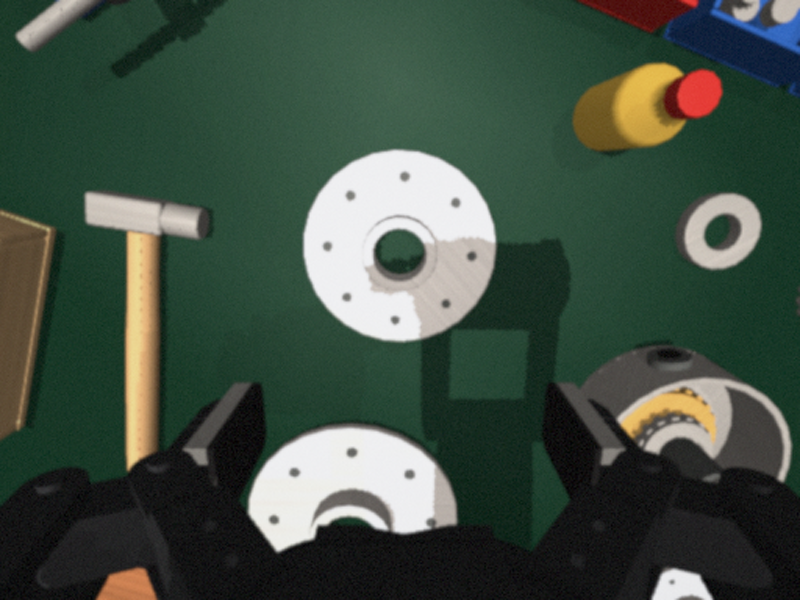

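The wrist view shows the cover at (400,246), with the collar partly in the gripper's shadow and the facets too small to read. I'll descend for a closer look.

Request:
arm_command:
  rows:
    - [85, [0.01, 0.013, -0.4], [0, 0, 0]]
    - [85, [0.01, 0.013, -0.4], [0, 0, 0]]
    - [85, [0.01, 0.013, -0.4], [0, 0, 0]]
    - [85, [0.01, 0.013, -0.4], [0, 0, 0]]
    - [85, [0.01, 0.013, -0.4], [0, 0, 0]]
    - [85, [0.01, 0.013, -0.4], [0, 0, 0]]

```text
time: 3.07
tool_pos: [0.6264, 0.3116, 0.1444]
tool_rot: [-0.0, 0.984, 0.176, 0.002]
contact_force: [0.7, 0.1, 0.8]
gripper_width: 0.996
grasp_force: 0.0
```

```bash
cat > ten.py <<'E'
from h import *
f=grab('wrist','w2'); s=monitor.state(); print(s['tool_pos'],s['time'])
C=cloud(f); m=(C[...,2]>.025)&(C[...,2]<.045)&(np.hypot(C[...,0]-.624,C[...,1]-.31)<.05); print(m.sum(),C[m].mean(0),np.median(C[m][:,2]))
disc=(C[...,2]>.006)&(C[...,2]<.022)&(np.hypot(C[...,0]-.624,C[...,1]-.31)<.1); print('disc z',np.median(C[disc][:,2]),(C[disc].max(0)+C[disc].min(0))/2,np.ptp(C[disc],axis=0))
g=cv2.GaussianBlur(cv2.cvtColor(f['color'],cv2.COLOR_RGB2GRAY),(0,0),.7).astype(np.float32)
# hole rim at collar top: radial dark edge in plane z=.034 ; outer collar edge
ctr=C[m].mean(0)[:2]; th=np.arange(0,2*np.pi,np.pi/180)
def samp(c,rr,z):
    X=np.stack([c[0]+rr[:,None]*np.cos(th),c[1]+rr[:,None]*np.sin(th),np.full((len(rr),len(th)),z)],-1)
    q=X@f['R'].T+f['t']; q=q@f['mtx'].T; q=q[...,:2]/q[...,2:]
    return cv2.remap(g,q[...,0].astype(np.float32),q[...,1].astype(np.float32),cv2.INTER_CUBIC)
out=[]
for z,r0,r1,nm in((.034,.016,.026,'hole'),(.034,.026,.037,'collar'),(.014,.074,.088,'disc')):
    c=ctr.copy()
    for _ in range(6):
        rr=np.arange(r0,r1,.0002); I=samp(c,rr,z); G=np.abs(np.gradient(I,axis=0)); r=rr[G.argmax(0)]; w=G.max(0)
        A=np.c_[np.cos(th),np.sin(th),np.ones_like(th)]; k=w>np.percentile(w,30)
        for _ in range(4):
            p=np.linalg.lstsq(A[k],r[k],rcond=None)[0]; e=np.abs(A@p-r); k=(e<max(.0008,2*np.median(e)))
        c=c+p[:2]
    print(nm,c.round(4),'r',p[2].round(4),'res',e[k].std().round(5),k.sum())
    h=np.array([np.sum(G_*np.exp(1j*10*th)) for G_ in [ (r-p[2])*k ]])[0]/k.sum(); print(' h10 amp',abs(h)*2,'vertex yaw deg',np.degrees(np.angle(h)/10))
# depth-free facets: mask outline
im=cv2.normalize(samp(c,np.arange(.015,.04,.0001),.034),None,0,255,cv2.NORM_MINMAX).astype(np.uint8)
u=f['mtx']@(f['R']@np.r_[ctr,.034]+f['t']); u=(u[:2]/u[2]).astype(int); print(u)
x=f['color'][u[1]-60:u[1]+60,u[0]-80:u[0]+80]; cv2.imwrite('pics/w2c.png',cv2.resize(x,None,fx=5,fy=5,interpolation=cv2.INTER_CUBIC)[:,:,::-1])
E
python3 ten.py
```

```text
[0.62716586 0.31203896 0.14575148] 3.1167
2012 [0.62526795 0.31194464 0.03382133] 0.03434418682246039
disc z 0.014631937536320958 [0.62471061 0.31188156 0.01492134] [0.15892288 0.1591722  0.01411705]
hole [0.6238 0.3116] r 0.021 res 0.00017 360
 h10 amp 8.698391400613008e-05 vertex yaw deg 6.107282307728093
collar [0.6241 0.3112] r 0.0297 res 0.00027 243
 h10 amp 0.00013469519190829698 vertex yaw deg 3.842316985693782
disc [0.624  0.3118] r 0.0797 res 0.00017 360
 h10 amp 2.423504639193475e-05 vertex yaw deg -13.446241740717925
[257 192]
```

View pics/w2c.png

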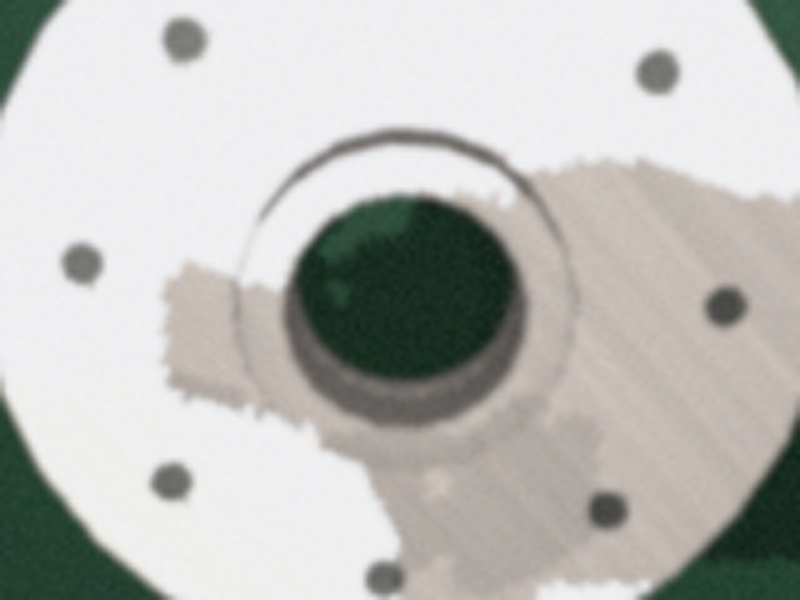

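The collar crop shows the hole at (405,290) with a 42 mm bore and the disc at 159 mm across. Measured heights are 34 and 14.5 mm, and the centre is (0.624, 0.3116); all of it fits the middle cover. I'll turn to put a flat pair between the pads and descend.

Request:
arm_command:
  rows:
    - [85, [-0.003, -0.001, -0.2], [0, 0, 0.218]]
    - [85, [-0.003, -0.001, -0.2], [0, 0, 0.218]]
    - [85, [-0.003, -0.001, -0.3], [0, 0, 0.218]]
    - [85, [-0.003, -0.001, -0.34], [0, 0, 0.218]]
    - [85, [-0.003, -0.001, -0.37], [0, 0, 0.218]]
    - [85, [-0.003, -0.001, -0.39], [0, 0, 0.218]]
    - [85, [-0.003, -0.001, -0.41], [0, 0, 0.218]]
    - [85, [-0.003, -0.001, -0.42], [0, 0, 0.218]]
    - [85, [-0.003, -0.001, -0.42], [0, 0, 0.218]]
    - [85, [-0.003, -0.001, -0.42], [0, 0, 0.218]]

```text
time: 3.95
tool_pos: [0.6249, 0.3118, 0.0163]
tool_rot: [-0.0, 0.94, 0.341, 0.001]
contact_force: [0.2, 0.1, 0.8]
gripper_width: 0.996
grasp_force: 0.0
```

Request:
arm_command:
  rows:
    - [55, [0, 0, 0], [0, 0, 0]]
    - [55, [0, 0, 0], [0, 0, 0]]
    - [50, [0, 0, 0], [0, 0, 0]]
    - [50, [0, 0, 0], [0, 0, 0]]
    - [50, [0, 0, 0], [0, 0, 0]]
    - [50, [0, 0, 0], [0, 0, 0]]

```text
time: 4.45
tool_pos: [0.6251, 0.3119, 0.0171]
tool_rot: [-0.0, 0.94, 0.342, 0.001]
contact_force: [-1.3, -1.3, 5.1]
gripper_width: 0.682
grasp_force: 63.8
```

Request:
arm_command:
  rows:
    - [50, [0, 0, 0.02], [0, 0, 0]]
    - [50, [0, 0, 0.08], [0, 0, 0]]
    - [50, [0, 0, 0.2], [0, 0, 0]]
    - [50, [0, 0, 0.3], [0, 0, 0]]
    - [50, [0, 0, 0.4], [0, 0, 0]]
    - [50, [0, 0, 0.5], [0, 0, 0]]
    - [50, [0, 0, 0.6], [0, 0, 0]]
    - [50, [0, 0, 0.66], [0, 0, 0]]
    - [50, [0, 0, 0.66], [0, 0, 0]]
    - [50, [0, 0, 0.66], [0, 0, 0]]

```text
time: 5.28
tool_pos: [0.6243, 0.3116, 0.2135]
tool_rot: [0.0, 0.94, 0.342, 0.0]
contact_force: [-0.9, -0.8, -5.4]
gripper_width: 0.675
grasp_force: 65.7
```

```bash
python3 - <<'E'
from h import *
from scipy.optimize import least_squares
print(monitor.state()['gripper_width'],monitor.state()['grasp_force'],monitor.state()['tool_pos'])
th=np.radians(np.arange(0,360,1.))
def proj(f,X): q=(X@f['R'].T+f['t'])@f['mtx'].T; return q[...,:2]/q[...,2:]
res={}
for nm in('top0','scene0'):
    f=load(nm); C=cloud(f)
    # rim from depth
    m=(np.abs(C[...,2]-.07)<.008)&(np.abs(np.hypot(C[...,0]-.548,C[...,1]-.027)-.077)<.02); print(nm,'rim n',m.sum(),'z',np.median(C[m][:,2]))
    hs=cv2.cvtColor(f['color'],cv2.COLOR_RGB2HSV); g=cv2.GaussianBlur(hs[...,1],(0,0),.7).astype(np.float32)
    c=np.array([.548,.027])
    for _ in range(8):
        rr=np.arange(.073,.090,.0003); X=np.stack([c[0]+rr[:,None]*np.cos(th),c[1]+rr[:,None]*np.sin(th),np.full((len(rr),len(th)),.07)],-1)
        q=proj(f,X).astype(np.float32); I=cv2.remap(g,q[...,0],q[...,1],cv2.INTER_CUBIC); G=np.gradient(I,axis=0); r=rr[G.argmax(0)]; k=G.max(0)>np.median(G.max(0))*.6
        A=np.c_[np.cos(th),np.sin(th),np.ones_like(th)]
        for _ in range(4): p=np.linalg.lstsq(A[k],r[k],rcond=None)[0]; e=np.abs(A@p-r); k=e<max(.0012,1.5*np.median(e))
        c=c+p[:2]
    print(nm,'rim',c.round(4),p[2].round(4),k.sum())
    m=(C[...,2]>.13)&(C[...,2]<.15)&(np.hypot(C[...,0]-.55,C[...,1]-.028)<.04); print(' tip',m.sum(),C[m].mean(0).round(4))
    m=(C[...,2]>.108)&(C[...,2]<.15)&(np.hypot(C[...,0]-.55,C[...,1]-.028)<.04); print(' square',m.sum(),C[m].mean(0).round(4),cv2.minAreaRect(C[m][:,:2].astype(np.float32)*1000))
E
```

```text
0.6747576323984218 65.7095299847424 [0.62427547 0.31157482 0.2135011 ]
top0 rim n 337 z 0.06914612279307526
top0 rim [0.5483 0.0282] 0.0825 243
 tip 43 [0.5484 0.0288 0.1377]
 square 57 [0.5472 0.0294 0.1336] ((548.6549682617188, 29.56525230407715), (20.272438049316406, 20.850183486938477), 72.207275390625)
scene0 rim n 243 z 0.0666738800045299
scene0 rim [0.5515 0.0311] 0.0859 223
 tip 28 [0.5527 0.0304 0.1359]
 square 57 [0.5551 0.0304 0.1282] ((552.9623413085938, 29.260543823242188), (22.180084228515625, 18.454362869262695), 85.9989242553711)
```

```bash
cat > circ.py <<'E'
from h import *
th=np.radians(np.arange(0,360,1.))
def proj(f,X): q=(X@f['R'].T+f['t'])@f['mtx'].T; return q[...,:2]/q[...,2:]
def fit(f,c,z,R,far=True,span=.007):
    """circle of known radius R at height z: bench-green to object edge, silhouette side only"""
    g=cv2.GaussianBlur(cv2.cvtColor(f['color'],cv2.COLOR_RGB2HSV)[...,1],(0,0),.6).astype(np.float32)
    c=np.array(c,float); cam=(-f['R'].T@f['t'])[:2]
    for _ in range(10):
        d=c-cam; k0=np.cos(th-np.arctan2(d[1],d[0]))>(-.1 if far else -2)
        rr=np.arange(R-span,R+span,.0002); X=np.stack([c[0]+rr[:,None]*np.cos(th),c[1]+rr[:,None]*np.sin(th),np.full((len(rr),len(th)),z)],-1)
        q=proj(f,X).astype(np.float32); inb=((q>2)&(q<[509,381])).all((0,2))
        I=cv2.remap(g,q[...,0],q[...,1],cv2.INTER_CUBIC); G=np.gradient(I,axis=0); r=rr[G.argmax(0)]; k=k0&inb&(G.max(0)>.4*np.median(G.max(0)[k0&inb]))
        A=np.c_[np.cos(th),np.sin(th)]
        for _ in range(5): p=np.linalg.lstsq(A[k],r[k]-R,rcond=None)[0]; e=np.abs(A@p+R-r); k=k0&inb&(e<max(.001,1.5*np.median(e[k])))
        c=c+p
    return c.round(4), k.sum(), e[k].std().round(5)
E
python3 - <<'E'
from circ import *
for n in('top0','scene0','w1'):
    f=load(n); print(n,'cover',fit(f,(.624,.311),.014,.08),'rim',fit(f,(.549,.029),.07,.08))
E
```

```text
top0 cover (array([0.626 , 0.3116]), np.int64(107), np.float64(0.00029)) rim (array([0.5513, 0.0295]), np.int64(106), np.float64(0.00028))
scene0 cover (array([0.6186, 0.3121]), np.int64(60), np.float64(0.00028)) rim (array([0.5445, 0.0285]), np.int64(53), np.float64(0.00031))
w1 cover (array([0.6224, 0.3111]), np.int64(159), np.float64(0.00026)) rim (array([0.548 , 0.0279]), np.int64(44), np.float64(0.00029))
```

Rim minus cover agrees in all three views to about 1 mm: (-0.0744, -0.283). That puts the shaft axis at about (0.5497, 0.0286). I'll carry the cover there.

Request:
arm_command:
  rows:
    - [50, [-0.02, -0.08, 0], [0, 0, 0]]
    - [50, [-0.05, -0.2, 0], [0, 0, 0]]
    - [50, [-0.09, -0.33, 0], [0, 0, 0]]
    - [50, [-0.12, -0.45, 0], [0, 0, 0]]
    - [50, [-0.15, -0.57, 0], [0, 0, 0]]
    - [50, [-0.18, -0.69, 0], [0, 0, 0]]
    - [50, [-0.21, -0.8, 0], [0, 0, 0]]
    - [50, [-0.235, -0.89, 0], [0, 0, 0]]
    - [50, [-0.249, -0.943, 0], [0, 0, 0]]
    - [50, [-0.249, -0.943, 0], [0, 0, 0]]
    - [50, [-0.249, -0.943, 0], [0, 0, 0]]
    - [50, [-0.249, -0.943, 0], [0, 0, 0]]

```text
time: 6.28
tool_pos: [0.5485, 0.0292, 0.211]
tool_rot: [-0.001, 0.94, 0.342, -0.002]
contact_force: [0.3, 0.5, -3.5]
gripper_width: 0.678
grasp_force: 65.7
```

```bash
python3 - <<'E'
from circ import *
s=monitor.state(); print(s['tool_pos'],s['tool_rot'],s['contact_force'],s['gripper_width'])
for n in('top','scene'):
    f=grab(n,n+'1'); print(n,fit(f,s['tool_pos'][:2],.210,.08,far=False),fit(f,s['tool_pos'][:2],.210,.08))
    C=cloud(f); m=(np.hypot(C[...,0]-s['tool_pos'][0],C[...,1]-s['tool_pos'][1])<.079)&(C[...,2]>.18)&(C[...,2]<.225); P=C[m]; h=np.histogram(P[:,2],np.arange(.18,.23,.004)); print(m.sum(),h[0],np.linalg.lstsq(np.c_[P[:,:2]-s['tool_pos'][:2],np.ones(len(P))],P[:,2],rcond=None)[0].round(4))
E
```

```text
[0.54851107 0.02916352 0.21095303] [-0.00103497  0.93983489  0.34162385 -0.00156522] [ 0.34578171  0.52345812 -3.54176076] 0.6784443828494783
top (array([0.5434, 0.0258]), np.int64(104), np.float64(0.00028)) (array([0.5365, 0.0206]), np.int64(51), np.float64(0.00023))
814 [  0   0   0   0   0  22 433 336  13   4   2   4] [0.0016 0.     0.208 ]
scene (array([0.5482, 0.0334]), np.int64(81), np.float64(0.00028)) (array([0.5479, 0.0333]), np.int64(53), np.float64(0.00028))
997 [  0   0   0   0  12 112 591 174  20  30  43  15] [-0.0132 -0.0035  0.2079]
```

Request:
arm_command:
  rows:
    - [50, [0, 0, -0.05], [0, 0, 0]]
    - [50, [0, 0, -0.1], [0, 0, 0]]
    - [50, [0, 0, -0.15], [0, 0, 0]]
    - [50, [0, 0, -0.2], [0, 0, 0]]
    - [50, [0, 0, -0.24], [0, 0, 0]]
    - [50, [0, 0, -0.28], [0, 0, 0]]
    - [50, [0, 0, -0.31], [0, 0, 0]]
    - [50, [0, 0, -0.34], [0, 0, 0]]
    - [50, [0, 0, -0.36], [0, 0, 0]]
    - [50, [0, 0, -0.36], [0, 0, 0]]
    - [50, [0, 0, -0.36], [0, 0, 0]]
    - [50, [0, 0, -0.36], [0, 0, 0]]

```text
time: 7.38
tool_pos: [0.5501, 0.0286, 0.1061]
tool_rot: [0.0, 0.94, 0.342, 0.001]
contact_force: [-0.1, -0.9, -4.4]
gripper_width: 0.685
grasp_force: 65.7
```

Request:
arm_command:
  rows:
    - [50, [0, 0, -0.015], [0, 0, 0]]
    - [50, [0, 0, -0.03], [0, 0, 0]]
    - [50, [0, 0, -0.045], [0, 0, 0]]
    - [50, [0, 0, -0.055], [0, 0, 0]]
    - [50, [0, 0, -0.06], [0, 0, 0]]
    - [50, [0, 0, -0.06], [0, 0, 0]]
    - [50, [0, 0, -0.06], [0, 0, 0]]

```text
time: 7.97
tool_pos: [0.5495, 0.0287, 0.0871]
tool_rot: [-0.0, 0.94, 0.342, -0.0]
contact_force: [-0.4, -0.5, -4.8]
gripper_width: 0.678
grasp_force: 65.7
```

Request:
arm_command:
  rows:
    - [50, [0, 0, -0.006], [0, 0, 0]]
    - [50, [0, 0, -0.012], [0, 0, 0]]
    - [50, [0, 0, -0.017], [0, 0, 0]]
    - [50, [0, 0, -0.02], [0, 0, 0]]
    - [50, [0, 0, -0.02], [0, 0, 0]]
    - [50, [0, 0, -0.02], [0, 0, 0]]

```text
time: 8.47
tool_pos: [0.5495, 0.0286, 0.0813]
tool_rot: [0.0, 0.94, 0.342, 0.0]
contact_force: [-0.6, -0.2, -3.3]
gripper_width: 0.669
grasp_force: 65.7
```

Request:
arm_command:
  rows:
    - [50, [0, 0, -0.003], [0, 0, 0]]
    - [50, [0, 0, -0.005], [0, 0, 0]]
    - [50, [0, 0, -0.005], [0, 0, 0]]
    - [50, [0, 0, -0.005], [0, 0, 0]]

```text
time: 8.8
tool_pos: [0.5497, 0.0286, 0.0811]
tool_rot: [0.0, 0.94, 0.342, -0.0]
contact_force: [-5.2, -0.2, 5.8]
gripper_width: 0.674
grasp_force: 66.6
```

Contact with the rim (5.8 N) comes at the expected height. I release and rise.

Request:
arm_command:
  rows:
    - [62, [0, 0, 0], [0, 0, 0]]
    - [66, [0, 0, 0], [0, 0, 0]]
    - [75, [0, 0, 0], [0, 0, 0]]
    - [85, [0, 0, 0], [0, 0, 0]]
    - [85, [0, 0, 0], [0, 0, 0]]
    - [85, [0, 0, 0], [0, 0, 0]]
    - [85, [0, 0, 0.05], [0, 0, 0]]
    - [85, [0, 0, 0.15], [0, 0, 0]]
    - [85, [0, 0, 0.28], [0, 0, 0]]
    - [85, [0, 0, 0.4], [0, 0, 0]]
    - [85, [0, 0, 0.5], [0, 0, 0]]
    - [85, [0, 0, 0.5], [0, 0, 0]]

```text
time: 9.8
tool_pos: [0.5534, 0.0284, 0.2387]
tool_rot: [0.003, 0.94, 0.342, 0.006]
contact_force: [0.8, -0.4, 0.9]
gripper_width: 0.998
grasp_force: 0.0
```

```bash
python3 - <<'E'
from circ import *
s=monitor.state(); print(s['tool_pos'],s['tool_rot'],s['contact_force'],s['time'],s['joint_pos'].round(3))
f=grab('wrist','w3'); print('w cover',fit(f,(.55,.0286),.078,.08,far=False))
C=cloud(f); rr=np.hypot(C[...,0]-.5497,C[...,1]-.0286)
m=(rr<.076)&(rr>.035)&(C[...,2]>.06)&(C[...,2]<.095); P=C[m]; print('disc z/tilt',m.sum(),np.linalg.lstsq(np.c_[P[:,:2]-[.5497,.0286],np.ones(len(P))],P[:,2],rcond=None)[0].round(4))
m=(rr<.029)&(rr>.022)&(C[...,2]>.085)&(C[...,2]<.11); print('collar',np.median(C[m][:,2]))
m=(rr<.02)&(C[...,2]>.108)&(C[...,2]<.15); print('square',m.sum(),C[m].mean(0).round(4),cv2.minAreaRect(C[m][:,:2].astype(np.float32)*1000))
u=f['mtx']@(f['R']@np.r_[.5497,.0286,.1]+f['t']); u=(u[:2]/u[2]).astype(int); print(u)
x=f['color'][max(0,u[1]-90):u[1]+90,max(0,u[0]-120):u[0]+120]; cv2.imwrite('pics/w3c.png',cv2.resize(x,None,fx=3.3,fy=3.3,interpolation=cv2.INTER_CUBIC)[:,:,::-1])
# crank from first frames: arm direction & rack
t=load('top0')
hs=cv2.cvtColor(t['color'],cv2.COLOR_RGB2HSV); P=cloud(t)
k=(P[...,0]<.575)&(P[...,0]>.44)&(P[...,1]<-.27)&(P[...,1]>-.38)&(P[...,2]<.03)&(hs[...,1]<60)&(hs[...,2]>150)
vu=np.argwhere(k)[:,::-1]; X=plane(t,vu,.014)[:,:2]; r=cv2.minAreaRect(X.astype(np.float32)*1000); print('arm',len(X),r,X.mean(0)); print(cv2.fitLine(X.astype(np.float32),cv2.DIST_HUBER,0,.01,.01).ravel())
m=(np.abs(P[...,2]-.07)<.009)&(np.abs(P[...,0]-.61)<.12)&(np.abs(P[...,1]+.32)<.14)&(hs[...,1]<70)
vu=np.argwhere(m)[:,::-1]; X=plane(t,vu,.07)[:,:2]; r=cv2.minAreaRect(X.astype(np.float32)*1000); print('rack',r,cv2.boxPoints(r).round(1).tolist())
E
```

```text
[0.55336456 0.02835536 0.23867637] [0.00294486 0.93981574 0.3416095  0.00637579] [ 0.82099238 -0.41266658  0.86560403] 9.8 [-0.083 -0.13   1.779 -0.     1.479  0.79 ]
w cover (array([0.5498, 0.0292]), np.int64(177), np.float64(0.00027))
disc z/tilt 13173 [0.0001 0.0001 0.0787]
collar 0.09861652335401178
square 695 [0.5512 0.0323 0.1338] ((548.6795043945312, 30.27183723449707), (20.428085327148438, 20.136940002441406), 73.22264862060547)
[254 187]
arm 187 ((524.4821166992188, -337.0224609375), (22.007047653198242, 98.34468078613281), 88.63553619384766) [ 0.53373176 -0.33650647]
[ 0.99449086 -0.10482352  0.5216733  -0.3343988 ]
rack ((618.3493041992188, -313.72265625), (176.36572265625, 101.41646575927734), 81.28439331054688) [[554.9000244140625, -393.20001220703125], [655.0999755859375, -408.6000061035156], [681.7999877929688, -234.1999969482422], [581.5999755859375, -218.89999389648438]]
```

View pics/w3c.png

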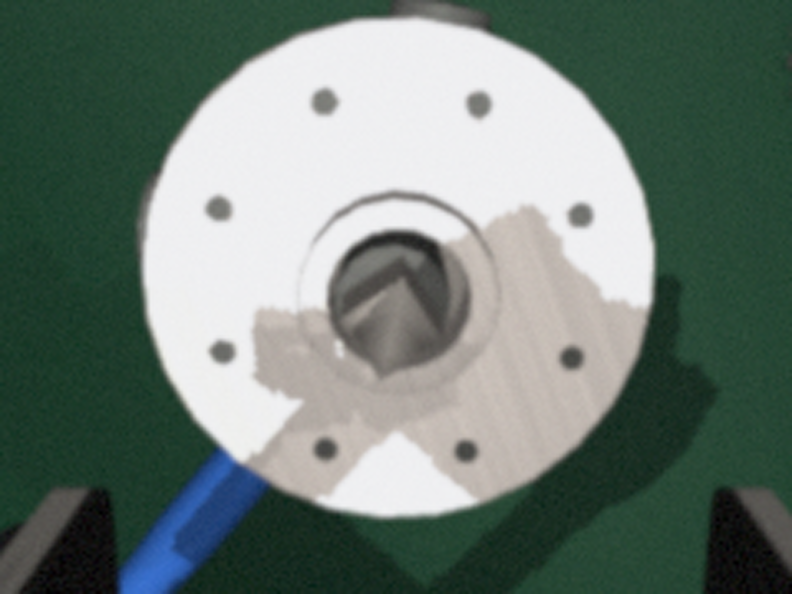

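The cover is seated: disc top 78.7 mm, collar 98.6 mm, tilt under 0.0002, centre within 1 mm. The crop shows the square shaft inside the hole at (400,320). Next, go over the crank grip.

Request:
arm_command:
  rows:
    - [85, [-0.1, -0.9, 0], [0, 0, -0.53]]
    - [85, [-0.1, -0.9, 0], [0, 0, -0.53]]
    - [85, [-0.1, -0.9, 0], [0, 0, -0.53]]
    - [85, [-0.1, -0.9, 0], [0, 0, -0.53]]
    - [85, [-0.1, -0.9, 0], [0, 0, -0.53]]
    - [85, [-0.1, -0.9, 0], [0, 0, -0.53]]
    - [85, [-0.1, -0.9, 0], [0, 0, -0.53]]
    - [85, [-0.1, -0.9, 0], [0, 0, -0.53]]

```text
time: 10.52
tool_pos: [0.5179, -0.2451, 0.2276]
tool_rot: [-0.0, 0.997, -0.071, -0.001]
contact_force: [-0.5, 0.2, 0.5]
gripper_width: 0.995
grasp_force: 0.0
```

Request:
arm_command:
  rows:
    - [85, [-0.095, -0.305, 0], [0, 0, 0]]
    - [85, [-0.095, -0.305, 0], [0, 0, 0]]
    - [85, [-0.095, -0.305, 0], [0, 0, 0]]
    - [85, [-0.095, -0.305, 0], [0, 0, 0]]
    - [85, [-0.095, -0.305, 0], [0, 0, 0]]
    - [85, [-0.095, -0.305, 0], [0, 0, 0]]

```text
time: 11.02
tool_pos: [0.4913, -0.3313, 0.2289]
tool_rot: [-0.001, 0.998, -0.067, -0.0]
contact_force: [0.3, -0.2, -0.2]
gripper_width: 0.995
grasp_force: 0.0
```

```bash
python3 - <<'E'
from circ import *
s=monitor.state(); print(s['tool_pos'],s['tool_rot'],s['time'],s['joint_pos'].round(3))
f=grab('wrist','w4'); C=cloud(f); hs=cv2.cvtColor(f['color'],cv2.COLOR_RGB2HSV)
red=((hs[...,0]<8)|(hs[...,0]>172))&(hs[...,1]>150)&(hs[...,2]>60)
near=(np.abs(C[...,0]-.49)<.06)&(np.abs(C[...,1]+.333)<.06)
m=red&near&(C[...,2]>.076)&(C[...,2]<.092); print('grip top',m.sum(),C[m].mean(0).round(4),((C[m].max(0)+C[m].min(0))/2).round(4),np.ptp(C[m],axis=0))
vu=np.argwhere(m)[:,::-1].astype(np.float32); (c,r)=cv2.minEnclosingCircle(vu); print(plane(f,c,.084),r)
k=(C[...,2]<.024)&(C[...,2]>.006)&(hs[...,1]<70)&(C[...,0]>.44)&(C[...,0]<.56)&(np.abs(C[...,1]+.335)<.05); P=C[k]; print('arm',k.sum(),np.median(P[:,2]))
print(cv2.fitLine(P[:,:2].astype(np.float32),cv2.DIST_HUBER,0,.001,.001).ravel(),cv2.minAreaRect(P[:,:2].astype(np.float32)*1000))
m=(np.abs(C[...,2]-.07)<.006)&(np.abs(C[...,0]-.61)<.12)&(np.abs(C[...,1]+.32)<.14); r=cv2.minAreaRect(C[m][:,:2].astype(np.float32)*1000); print('rack',r,cv2.boxPoints(r).round(0).tolist())
h=(np.abs(C[...,2]-.05)<.006)&(np.abs(C[...,0]-.61)<.04)&(np.abs(C[...,1]+.345)<.04); print('hub',h.sum(),(C[h].max(0)+C[h].min(0))/2,np.ptp(C[h],axis=0))
cv2.imwrite('pics/w4l.png',cv2.resize(f['color'],(800,600),interpolation=cv2.INTER_CUBIC)[:,:,::-1])
E
```

```text
[ 0.49125346 -0.33131133  0.22889788] [-7.89101350e-04  9.97762819e-01 -6.68472826e-02 -4.18125749e-04] 11.0167 [-7.190e-01 -2.100e-02  1.692e+00  1.000e-03  1.473e+00  9.850e-01]
grip top 572 [ 0.4905 -0.3344  0.083 ] [ 0.4892 -0.3344  0.0815] [0.02707374 0.02642495 0.01050132]
[[ 0.49077424 -0.3344253   0.084     ]] 13.574292182922363
arm 1093 0.01456913164558217
[ 0.9996513  -0.02640561  0.5303144  -0.33551267] ((528.3632202148438, -335.4358825683594), (24.00704574584961, 63.650611877441406), 88.51969146728516)
rack ((576.890380859375, -307.88641357421875), (176.01239013671875, 160.48114013671875), 81.4044189453125) [[484.0, -383.0], [643.0, -407.0], [669.0, -233.0], [511.0, -209.0]]
hub 1307 [ 0.60882108 -0.33738014  0.04876455] [0.04738073 0.04689217 0.00929195]
```

View pics/w4l.png

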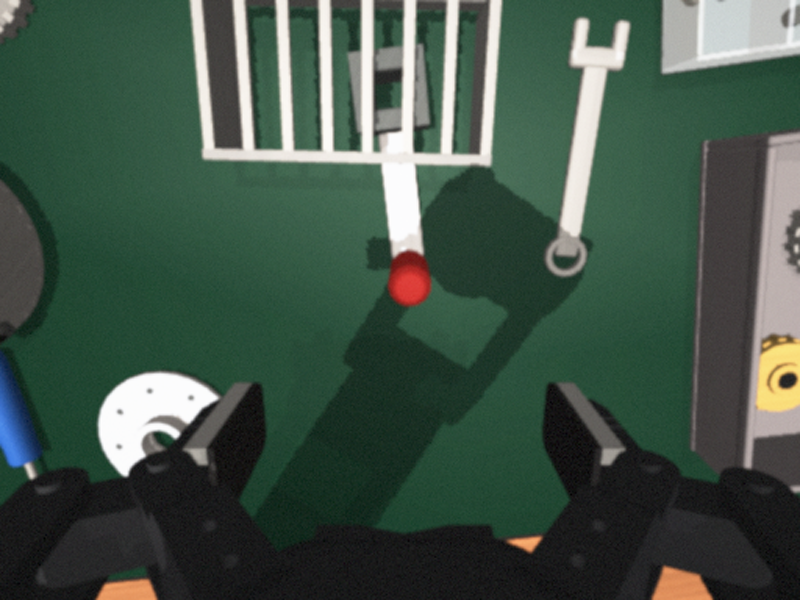

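The wrist view shows the red grip at (409,284), the arm up to (395,140) and the hub under the slats at (390,88). Measured: grip (0.4907, -0.3344, 0.084), hub (0.609, -0.337, 0.049), 118 mm apart against 120 given, so crank yaw is about -1.5°. I take the grip.

Request:
arm_command:
  rows:
    - [85, [0, -0.005, -0.12], [0, 0, 0.07]]
    - [85, [0, -0.005, -0.25], [0, 0, 0.07]]
    - [85, [0, -0.005, -0.36], [0, 0, 0.07]]
    - [85, [0, -0.005, -0.46], [0, 0, 0.07]]
    - [85, [0, -0.005, -0.55], [0, 0, 0.07]]
    - [85, [0, -0.005, -0.61], [0, 0, 0.07]]
    - [85, [0, -0.005, -0.645], [0, 0, 0.07]]
    - [85, [0, -0.005, -0.645], [0, 0, 0.07]]
    - [85, [0, -0.005, -0.645], [0, 0, 0.07]]

```text
time: 11.82
tool_pos: [0.4915, -0.3337, 0.0366]
tool_rot: [-0.0, 1.0, -0.012, 0.0]
contact_force: [0.3, 0.0, -0.7]
gripper_width: 0.998
grasp_force: 0.0
```

Request:
arm_command:
  rows:
    - [50, [0, 0, 0], [0, 0, 0]]
    - [35, [0, 0, 0], [0, 0, 0]]
    - [22, [0, 0, 0], [0, 0, 0]]
    - [20, [0, 0, 0], [0, 0, 0]]
    - [20, [0, 0, 0], [0, 0, 0]]
    - [20, [0, 0, 0], [0, 0, 0]]
    - [20, [0, 0, 0], [0, 0, 0]]
    - [20, [0, 0, 0], [0, 0, 0]]

```text
time: 12.48
tool_pos: [0.4914, -0.3347, 0.0374]
tool_rot: [0.0, 1.0, -0.013, 0.0]
contact_force: [-1.0, 1.8, 6.5]
gripper_width: 0.311
grasp_force: 59.0
```

Request:
arm_command:
  rows:
    - [20, [-0.02, 0, 0], [0, 0, 0]]
    - [20, [-0.06, 0.002, 0], [0, 0, 0]]
    - [20, [-0.1, 0.003, 0], [0, 0, 0]]
    - [20, [-0.14, 0.004, 0], [0, 0, 0]]
    - [20, [-0.18, 0.005, 0], [0, 0, 0]]
    - [20, [-0.22, 0.006, 0], [0, 0, 0]]
    - [20, [-0.26, 0.007, 0], [0, 0, 0]]
    - [20, [-0.3, 0.008, 0], [0, 0, 0]]
    - [20, [-0.34, 0.009, 0], [0, 0, 0]]
    - [20, [-0.38, 0.01, 0], [0, 0, 0]]
    - [20, [-0.41, 0.011, 0], [0, 0, 0]]
    - [20, [-0.43, 0.011, 0], [0, 0, 0]]

```text
time: 13.48
tool_pos: [0.3626, -0.3319, 0.0374]
tool_rot: [0.001, 1.0, -0.013, 0.002]
contact_force: [6.2, -1.1, 3.4]
gripper_width: 0.317
grasp_force: 59.5
```

Request:
arm_command:
  rows:
    - [20, [0, 0, 0], [0, 0, 0]]
    - [20, [0, 0, 0], [0, 0, 0]]
    - [35, [0, 0, 0], [0, 0, 0]]
    - [50, [0, 0, 0], [0, 0, 0]]
    - [85, [0, 0, 0], [0, 0, 0]]
    - [85, [0, 0, 0], [0, 0, 0]]
    - [85, [0, 0, 0], [0, 0, 0]]
    - [85, [0, 0, 0.1], [0, 0, 0]]
    - [85, [0, 0, 0.25], [0, 0, 0]]
    - [85, [0, 0, 0.4], [0, 0, 0]]
    - [85, [0, 0, 0.55], [0, 0, 0]]
    - [85, [0, 0, 0.64], [0, 0, 0]]

```text
time: 14.48
tool_pos: [0.362, -0.331, 0.2309]
tool_rot: [0.001, 1.0, -0.013, 0.0]
contact_force: [-0.2, -0.6, 0.4]
gripper_width: 0.992
grasp_force: 0.0
```

```bash
cat > crank.py <<'E'
from circ import *
def look(save):
    s=monitor.state(); print(s['tool_pos'],s['tool_rot'].round(4),s['time'])
    f=grab('wrist',save); C=cloud(f); hs=cv2.cvtColor(f['color'],cv2.COLOR_RGB2HSV)
    red=((hs[...,0]<8)|(hs[...,0]>172))&(hs[...,1]>150)&(hs[...,2]>60)
    m=red&(C[...,2]>.076)&(C[...,2]<.092)&(np.hypot(C[...,0]-.36,C[...,1]+.33)<.1); vu=np.argwhere(m)[:,::-1].astype(np.float32); c,r=cv2.minEnclosingCircle(vu); g=plane(f,c,.084)[0]; print('grip',g,np.median(C[m][:,2]))
    h=(np.abs(C[...,2]-.05)<.007)&(np.hypot(C[...,0]-.48,C[...,1]+.335)<.06)&~red; h=cv2.morphologyEx((h*255).astype(np.uint8),cv2.MORPH_OPEN,np.ones((3,3)))
    cs=max(cv2.findContours(h,cv2.RETR_EXTERNAL,cv2.CHAIN_APPROX_NONE)[0],key=cv2.contourArea)[:,0]
    X=plane(f,cs,.05)[:,:2]; print('hub',cv2.minAreaRect(X.astype(np.float32)*1000),np.median(C[h>0][:,2])); 
    k=(C[...,2]<.024)&(C[...,2]>.007)&(hs[...,1]<70)&(C[...,0]>.34)&(C[...,0]<.455)&(np.abs(C[...,1]+.335)<.05); print('arm',cv2.minAreaRect(C[k][:,:2].astype(np.float32)*1000))
    return f
E
python3 -c "
from crank import *
f=look('w5'); cv2.imwrite('pics/w5l.png',cv2.resize(f['color'],(800,600),interpolation=cv2.INTER_CUBIC)[:,:,::-1])"
```

```text
[ 0.36201074 -0.33100118  0.23092656] [ 6.000e-04  9.999e-01 -1.260e-02  4.000e-04] 14.4833
grip [ 0.36124    -0.33183555  0.084     ] 0.08379943760704117
hub ((479.2936096191406, -334.790771484375), (46.077362060546875, 46.12015151977539), 88.62877655029297) 0.05056402299213101
arm ((411.13671875, -333.3350524902344), (23.950531005859375, 87.26846313476562), 88.23736572265625)
```

View pics/w5l.png

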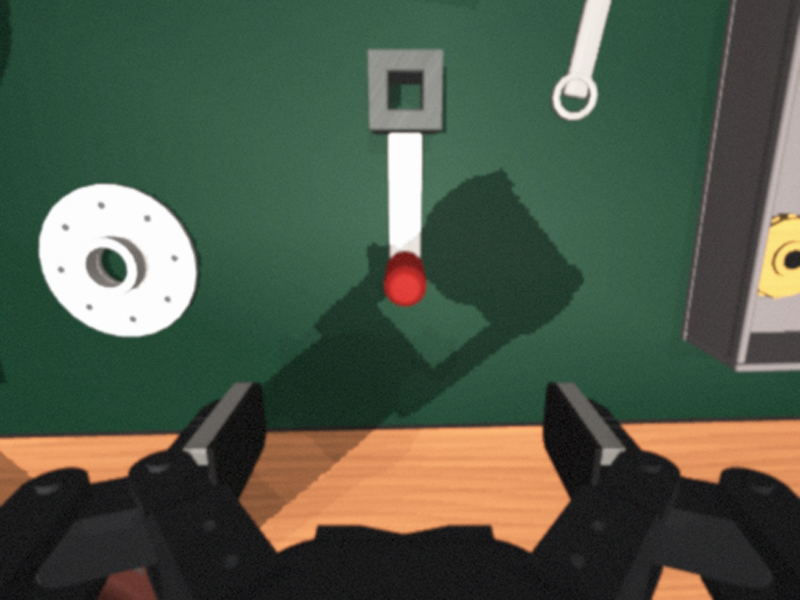

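The crank lies clear: hub at (406,90) in the picture, measured at (0.4793, -0.3348) and 50 mm high, with a 46 mm outline and yaw -1.5°. The rack is out of view above it. I go over the hub for a close look, and fit the shaft's flats from the earlier wrist depth.

Request:
arm_command:
  rows:
    - [85, [0.12, -0.004, 0], [0, 0, 0]]
    - [85, [0.24, -0.008, 0], [0, 0, 0]]
    - [85, [0.34, -0.011, 0], [0, 0, 0]]
    - [85, [0.393, -0.011, -0.1], [0, 0, 0]]
    - [85, [0.393, -0.011, -0.2], [0, 0, 0]]
    - [85, [0.393, -0.011, -0.2], [0, 0, 0]]
    - [85, [0.393, -0.011, -0.2], [0, 0, 0]]
    - [85, [0.393, -0.011, -0.2], [0, 0, 0]]

```text
time: 15.2
tool_pos: [0.4799, -0.3347, 0.1692]
tool_rot: [0.0, 1.0, -0.013, 0.0]
contact_force: [0.6, -0.1, -0.7]
gripper_width: 0.996
grasp_force: 0.0
```

```bash
python3 - <<'E'
from crank import *
try: look('w6')
except Exception as e: print('x',e)
for n in('w3','scene0','top0'):
    f=load(n); C=cloud(f); rr=np.hypot(C[...,0]-.5497,C[...,1]-.0290)
    P=C[(rr<.02)&(C[...,2]>.104)&(C[...,2]<.132)]; 
    for z0,z1 in((.104,.132),(.108,.136)):
        P=C[(rr<.02)&(C[...,2]>z0)&(C[...,2]<z1)]; 
        for a in (-17,73,163,253):
            for _ in range(1):
                n_=np.array([np.cos(np.radians(a)),np.sin(np.radians(a))]); t=np.array([-n_[1],n_[0]]); X=P[:,:2]-[.5497,.029]; k=(np.abs(X@n_-.010)<.004)&(np.abs(X@t)<.008)
                if k.sum()<25: continue
                l=cv2.fitLine(X[k].astype(np.float32),cv2.DIST_HUBER,0,.001,.001).ravel(); ang=np.degrees(np.arctan2(l[1],l[0])); print(n,z0,'face',a,k.sum(),'line dir mod90',round(ang%90,1),'off',round(float((l[2:]@n_)*1000),2))
E
```

```text
[ 0.47989946 -0.3346962   0.16922654] [ 3.000e-04  9.999e-01 -1.280e-02  2.000e-04] 15.2
grip [ 0.36511212 -0.33199622  0.084     ] 0.0836701215418246
hub ((479.8570861816406, -334.93719482421875), (46.0878791809082, 46.34872817993164), 88.59649658203125) 0.0506050990190924
arm ((403.4725646972656, -333.173828125), (23.530454635620117, 80.28153228759766), 88.35655975341797)
w3 0.104 face -17 71 line dir mod90 73.4 off 8.57
w3 0.104 face 73 109 line dir mod90 73.2 off 10.82
w3 0.108 face -17 104 line dir mod90 72.2 off 8.36
w3 0.108 face 73 147 line dir mod90 73.2 off 10.73
```

The hub sits at (0.4799, -0.3349), straight under the tool, yaw -1.4°. The shaft flats are at -16.8° (mod 90). Take the hub.

Request:
arm_command:
  rows:
    - [85, [0, 0, -0.1], [0, 0, 0]]
    - [85, [0, 0, -0.2], [0, 0, 0]]
    - [85, [0, 0, -0.3], [0, 0, 0]]
    - [85, [0, 0, -0.39], [0, 0, 0]]
    - [85, [0, 0, -0.45], [0, 0, 0]]
    - [85, [0, 0, -0.49], [0, 0, 0]]
    - [85, [0, 0, -0.51], [0, 0, 0]]
    - [85, [0, 0, -0.51], [0, 0, 0]]
    - [85, [0, 0, -0.51], [0, 0, 0]]

```text
time: 16.0
tool_pos: [0.4809, -0.3354, 0.0171]
tool_rot: [0.001, 1.0, -0.013, 0.001]
contact_force: [0.6, -0.5, 0.3]
gripper_width: 0.995
grasp_force: 0.0
```

Request:
arm_command:
  rows:
    - [60, [0, 0, 0], [0, 0, 0]]
    - [48, [0, 0, 0], [0, 0, 0]]
    - [38, [0, 0, 0], [0, 0, 0]]
    - [38, [0, 0, 0], [0, 0, 0]]
    - [38, [0, 0, 0], [0, 0, 0]]
    - [38, [0, 0, 0], [0, 0, 0]]
    - [38, [0, 0, 0], [0, 0, 0]]

```text
time: 16.58
tool_pos: [0.4808, -0.3351, 0.0167]
tool_rot: [0.001, 1.0, -0.013, 0.001]
contact_force: [-0.7, -0.7, 6.1]
gripper_width: 0.532
grasp_force: 64.1
```

Request:
arm_command:
  rows:
    - [38, [0, 0, 0.03], [0, 0, 0]]
    - [38, [0, 0, 0.1], [0, 0, 0]]
    - [38, [0, 0, 0.2], [0, 0, 0]]
    - [38, [0, 0, 0.3], [0, 0, 0]]
    - [38, [0, 0, 0.4], [0, 0, 0]]
    - [38, [0, 0, 0.5], [0, 0, 0]]
    - [38, [0, 0, 0.58], [0, 0, 0]]
    - [38, [0, 0, 0.62], [0, 0, 0]]
    - [38, [0, 0, 0.62], [0, 0, 0]]
    - [38, [0, 0, 0.62], [0, 0, 0]]

```text
time: 17.42
tool_pos: [0.4794, -0.3338, 0.1999]
tool_rot: [-0.001, 1.0, -0.013, -0.001]
contact_force: [-0.7, 0.1, -5.9]
gripper_width: 0.531
grasp_force: 63.3
```

Request:
arm_command:
  rows:
    - [38, [0.02, 0.08, 0], [0, 0, -0.03]]
    - [38, [0.04, 0.2, 0], [0, 0, -0.06]]
    - [38, [0.06, 0.32, 0], [0, 0, -0.1]]
    - [38, [0.08, 0.43, 0], [0, 0, -0.13]]
    - [38, [0.1, 0.54, 0], [0, 0, -0.16]]
    - [38, [0.12, 0.65, 0], [0, 0, -0.171]]
    - [38, [0.15, 0.76, 0], [0, 0, -0.171]]
    - [38, [0.17, 0.86, 0], [0, 0, -0.171]]
    - [38, [0.18, 0.93, 0], [0, 0, -0.171]]
    - [38, [0.184, 0.961, 0], [0, 0, -0.171]]
    - [38, [0.184, 0.961, 0], [0, 0, -0.171]]

```text
time: 18.33
tool_pos: [0.5336, -0.044, 0.198]
tool_rot: [-0.0, 0.989, -0.145, -0.003]
contact_force: [-0.4, -0.9, -5.4]
gripper_width: 0.535
grasp_force: 63.7
```

Request:
arm_command:
  rows:
    - [38, [0.01, 0.06, 0], [0, 0, 0]]
    - [38, [0.025, 0.12, 0], [0, 0, 0]]
    - [38, [0.04, 0.19, 0], [0, 0, 0]]
    - [38, [0.05, 0.24, 0], [0, 0, 0]]
    - [38, [0.05, 0.25, 0], [0, 0, 0]]
    - [38, [0.05, 0.25, 0], [0, 0, 0]]
    - [38, [0.05, 0.25, 0], [0, 0, 0]]
    - [38, [0.05, 0.25, 0], [0, 0, 0]]
    - [38, [0.05, 0.25, 0], [0, 0, 0]]

```text
time: 19.08
tool_pos: [0.5499, 0.0278, 0.201]
tool_rot: [0.0, 0.989, -0.147, -0.0]
contact_force: [0.4, 0.3, -4.7]
gripper_width: 0.529
grasp_force: 64.0
```

```bash
python3 - <<'E'
from circ import *
s=monitor.state(); print(s['tool_pos'],s['tool_rot'].round(4),np.degrees(2*np.arctan2(s['tool_rot'][2],s['tool_rot'][1])),s['contact_force'],s['gripper_width'])
f=grab('wrist','w7'); C=cloud(f)
m=(C[...,2]>.19)&(C[...,2]<.205)&(np.hypot(C[...,0]-.43,C[...,1]-.065)<.08)
r=cv2.minAreaRect(C[m][:,:2].astype(np.float32)*1000) if m.any() else 0; print('arm in hand',m.sum(),r,np.median(C[m][:,2]))
h=(C[...,2]>.222)&(C[...,2]<.245)&(np.hypot(C[...,0]-.55,C[...,1]-.029)<.05); print('hub',h.sum(),np.median(C[h][:,2]),cv2.minAreaRect(C[h][:,:2].astype(np.float32)*1000))
P=C[h]; print(np.linalg.lstsq(np.c_[P[:,:2]-[.55,.029],np.ones(len(P))],P[:,2],rcond=None)[0].round(4))
cv2.imwrite('pics/w7l.png',cv2.resize(f['color'],(800,600),interpolation=cv2.INTER_CUBIC)[:,:,::-1])
E
```

```text
[0.54991379 0.02784756 0.2009587 ] [ 2.000e-04  9.891e-01 -1.471e-01 -3.000e-04] -16.92146912685488 [ 0.37824526  0.29631612 -4.6860827 ] 0.5291950326565573
arm in hand 166 ((494.7630615234375, 44.75281524658203), (23.318828582763672, 4.848681926727295), 73.46270751953125) 0.19895601842365568
hub 12722 0.23479184061400793 ((548.5045776367188, 27.865516662597656), (78.16974639892578, 47.32880401611328), 72.55298614501953)
[-0.0306  0.0107  0.234 ]
```

View pics/w7l.png

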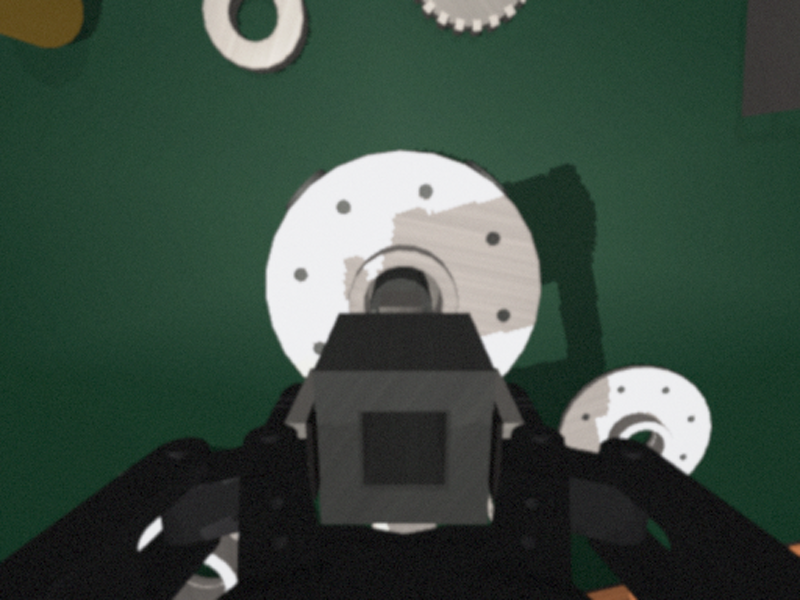

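The wrist view shows the hub in hand: top face corners (318,371), (497,371), (494,524), (319,524), bore (363,412)-(447,484). It is square to the pads, with the cover below. I cast those corners to get the hub's offset from the tool.

```bash
python3 - <<'E'
from circ import *
f=load('w7'); C=cloud(f); k=.64
b=np.array([(363,412),(447,412),(445,484),(365,484)])*k; o=np.array([(318,371),(497,371),(494,524),(319,524)])*k
z=np.median(C[int(395*k),int(340*k):int(470*k)][:,2]); print('top z',z)
for q in(b,o):
    X=plane(f,q,z)[:,:2]; print(X.mean(0).round(4),np.linalg.norm(np.roll(X,-1,0)-X,axis=1).round(4))
yy,xx=np.mgrid[375:406,330:485]; yy2,xx2=np.mgrid[490:518,330:485]
P=np.vstack([C[(yy*k).astype(int),(xx*k).astype(int)].reshape(-1,3),C[(yy2*k).astype(int),(xx2*k).astype(int)].reshape(-1,3)]); print('tilt',np.linalg.lstsq(np.c_[P[:,:2]-[.55,.029],np.ones(len(P))],P[:,2],rcond=None)[0].round(4))
print('cover',fit(f,(.5497,.029),.078,.08,far=True,span=.005),fit(f,(.5497,.029),.078,.08,far=False,span=.005))
E
```

```text
top z 0.2349421473711872
[0.5489 0.0278] [0.0216 0.0217 0.0216 0.0217]
[0.548  0.0275] [0.0448 0.0462 0.0486 0.0462]
tilt [ 0.0804 -0.0221  0.2353]
cover (array([0.5475, 0.0291]), np.int64(109), np.float64(0.0002)) (array([0.5496, 0.0284]), np.int64(216), np.float64(0.00026))
```

The bore is level, 21.6 mm square, and offset about -1 mm in x from the tool, as planned for. Lower in guarded steps.

Request:
arm_command:
  rows:
    - [38, [0, 0, -0.04], [0, 0, 0]]
    - [38, [0, 0, -0.08], [0, 0, 0]]
    - [38, [0, 0, -0.11], [0, 0, 0]]
    - [38, [0, 0, -0.13], [0, 0, 0]]
    - [38, [0, 0, -0.145], [0, 0, 0]]
    - [38, [0, 0, -0.15], [0, 0, 0]]
    - [38, [0, 0, -0.15], [0, 0, 0]]
    - [38, [0, 0, -0.15], [0, 0, 0]]

```text
time: 19.8
tool_pos: [0.5504, 0.029, 0.1566]
tool_rot: [-0.0, 0.989, -0.146, 0.0]
contact_force: [0.7, -0.2, -4.7]
gripper_width: 0.532
grasp_force: 64.1
```

Request:
arm_command:
  rows:
    - [38, [0, 0, -0.01], [0, 0, 0]]
    - [38, [0, 0, -0.02], [0, 0, 0]]
    - [38, [0, 0, -0.03], [0, 0, 0]]
    - [38, [0, 0, -0.03], [0, 0, 0]]
    - [38, [0, 0, -0.03], [0, 0, 0]]

```text
time: 20.22
tool_pos: [0.5498, 0.029, 0.1469]
tool_rot: [0.0, 0.989, -0.146, -0.0]
contact_force: [0.6, 0.9, -5.5]
gripper_width: 0.529
grasp_force: 64.1
```

Request:
arm_command:
  rows:
    - [38, [0, 0, -0.006], [0, 0, 0]]
    - [38, [0, 0, -0.012], [0, 0, 0]]
    - [38, [0, 0, -0.018], [0, 0, 0]]
    - [38, [0, 0, -0.024], [0, 0, 0]]
    - [38, [0, 0, -0.024], [0, 0, 0]]
    - [38, [0, 0, -0.024], [0, 0, 0]]

```text
time: 20.72
tool_pos: [0.55, 0.029, 0.1399]
tool_rot: [-0.0, 0.989, -0.146, -0.0]
contact_force: [0.4, 1.0, -5.8]
gripper_width: 0.53
grasp_force: 64.1
```

Request:
arm_command:
  rows:
    - [38, [0, 0, -0.008], [0, 0, 0]]
    - [38, [0, 0, -0.016], [0, 0, 0]]
    - [38, [0, 0, -0.024], [0, 0, 0]]
    - [38, [0, 0, -0.032], [0, 0, 0]]
    - [38, [0, 0, -0.04], [0, 0, 0]]
    - [38, [0, 0, -0.048], [0, 0, 0]]
    - [38, [0, 0, -0.056], [0, 0, 0]]
    - [38, [0, 0, -0.062], [0, 0, 0]]
    - [38, [0, 0, -0.066], [0, 0, 0]]
    - [38, [0, 0, -0.066], [0, 0, 0]]
    - [38, [0, 0, -0.066], [0, 0, 0]]

```text
time: 21.63
tool_pos: [0.5501, 0.0289, 0.1203]
tool_rot: [0.0, 0.989, -0.146, -0.0]
contact_force: [-0.4, 0.3, -6.2]
gripper_width: 0.532
grasp_force: 64.1
```

Request:
arm_command:
  rows:
    - [38, [0, 0, -0.004], [0, 0, 0]]
    - [38, [0, 0, -0.007], [0, 0, 0]]
    - [38, [0, 0, -0.01], [0, 0, 0]]
    - [38, [0, 0, -0.01], [0, 0, 0]]
    - [38, [0, 0, -0.01], [0, 0, 0]]

```text
time: 22.05
tool_pos: [0.5503, 0.0289, 0.1177]
tool_rot: [-0.0, 0.989, -0.146, 0.0]
contact_force: [0.3, -0.1, -2.5]
gripper_width: 0.525
grasp_force: 64.2
```

Touching the shoulder: the carried weight is partly taken up at exactly the expected height. One more small step, then release and rise.

Request:
arm_command:
  rows:
    - [38, [0, 0, -0.003], [0, 0, 0]]
    - [38, [0, 0, -0.003], [0, 0, 0]]
    - [38, [0, 0, -0.003], [0, 0, 0]]

```text
time: 22.3
tool_pos: [0.5504, 0.0289, 0.1176]
tool_rot: [0.0, 0.989, -0.146, 0.0]
contact_force: [-5.0, -0.0, 5.8]
gripper_width: 0.525
grasp_force: 65.1
```

Request:
arm_command:
  rows:
    - [50, [0, 0, 0], [0, 0, 0]]
    - [60, [0, 0, 0], [0, 0, 0]]
    - [85, [0, 0, 0], [0, 0, 0]]
    - [85, [0, 0, 0], [0, 0, 0]]
    - [85, [0, 0, 0], [0, 0, 0]]
    - [85, [0, 0, 0.04], [0, 0, 0]]
    - [85, [0, 0, 0.12], [0, 0, 0]]
    - [85, [0, 0, 0.24], [0, 0, 0]]
    - [85, [0, 0, 0.36], [0, 0, 0]]
    - [85, [0, 0, 0.4], [0, 0, 0]]
    - [85, [0, 0, 0.4], [0, 0, 0]]
    - [85, [0, 0, 0.4], [0, 0, 0]]

```text
time: 23.3
tool_pos: [0.5505, 0.0289, 0.2375]
tool_rot: [-0.0, 0.989, -0.146, 0.001]
contact_force: [-0.8, 0.5, 0.1]
gripper_width: 0.994
grasp_force: 0.0
```

```bash
python3 - <<'E'
from circ import *
s=monitor.state(); print(s['tool_pos'],s['contact_force'],s['gripper_width'],s['time'])
f=grab('wrist','w8'); C=cloud(f); rr=np.hypot(C[...,0]-.5495,C[...,1]-.029)
def pl(m): P=C[m]; return m.sum(),np.linalg.lstsq(np.c_[P[:,:2]-[.5495,.029],np.ones(len(P))],P[:,2],rcond=None)[0].round(4)
h=(np.abs(C[...,2]-.151)<.008)&(rr<.045); print('hub top (exp .151)',pl(h),cv2.minAreaRect(C[h][:,:2].astype(np.float32)*1000))
a=(np.abs(C[...,2]-.115)<.008)&(rr<.13)&(rr>.03); print('arm top (exp .115)',pl(a),cv2.minAreaRect(C[a][:,:2].astype(np.float32)*1000))
d=(np.abs(C[...,2]-.078)<.006)&(rr<.076)&(rr>.036); print('disc (exp .078)',pl(d))
t=(C[...,2]>.125)&(C[...,2]<.146)&(rr<.009); print('shaft tip',t.sum(),np.median(C[t][:,2]))
print(fit(f,(.5497,.029),.078,.08,far=False,span=.005))
cv2.imwrite('pics/w8l.png',cv2.resize(f['color'],(800,600),interpolation=cv2.INTER_CUBIC)[:,:,::-1])
E
```

```text
[0.55054951 0.02890856 0.23746391] [-0.7801288   0.52187747  0.14644   ] 0.9937212839372852 23.3
hub top (exp .151) (np.int64(2741), array([-0.0103,  0.0021,  0.1512])) ((549.1759033203125, 29.165767669677734), (46.06521987915039, 46.37876510620117), 73.31715393066406)
arm top (exp .115) (np.int64(1710), array([-0.001 ,  0.0046,  0.1153])) ((504.03460693359375, 42.81671142578125), (45.54136276245117, 140.6898193359375), 73.12014770507812)
disc (exp .078) (np.int64(11586), array([0.0003, 0.    , 0.0787]))
shaft tip 344 0.1411864674889266
(array([0.5496, 0.0281]), np.int64(197), np.float64(0.00026))
```

View pics/w8l.png

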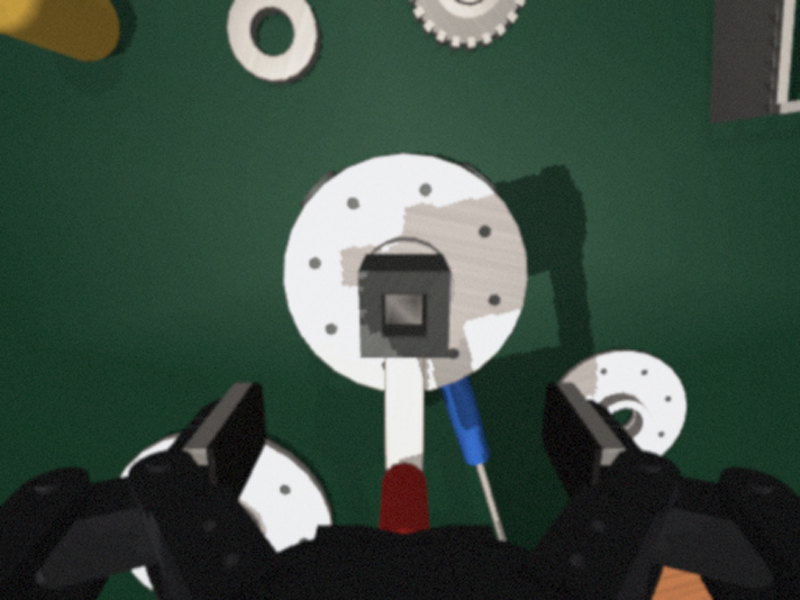

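The picture shows the hub at (405,310), level on the shaft with the tip in the bore. Hub top is 151.2 mm (expected 151), arm top 115.3 mm, and the cover is level at 78.7 mm. The gripper is clear, so I hand in.

```bash
python3 -c "
from plant import manip
print(manip.job_done())"
```

```text
the job is handed in; nothing more can be done
None
```

The cover is seated level on the rim, the crank is fully home on the square shaft, no other tool or part was touched, and I handed the job in after about 23 s of robot time; no verdict came back.

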